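# Take a vibration reading on a gear unit

### The arm

A 6-joint arm with a two-finger parallel gripper is mounted at the origin on the work surface. World frame = base frame: x ahead of the robot, y to its left, z up, the work surface at z = 0. Lengths are in mm, angles in rad, forces in N, time in s.
With the tool pointing down it reaches from about 400 to 825 mm from the base axis. Payload 7 kg.
Tool frame: the origin (TCP) lies on the centre line of the jaws, within the pads' length; the fingertips stand 17 mm ahead of it and the grasp point (between the pads) lies 2 mm behind it; z points along the fingers, y is the line along which they close (so a half turn about z gives the same grasp; the last joint's range is limited). The gripper opens to 88 mm and grips with 3 to 60 N. Pads are 19 mm wide; open, the fingers measure 130 mm over their backs; the gripper's body (78 mm by 193 mm) begins 47 mm behind the grasp point.
Start: joints at [1.602, 0.359, 0.012, 0, -1.224, -0.288], TCP at [171.451, 652.84, 243.561] pointing down, gripper open.
Joint ranges: [-3.07, 3.07], [-1.43, 2.12], [-1.02, 1.25], [-3.03, 1.67], [-3.05, -0], [-3.03, 3.03]. Speed limits (rad/s): [2.39, 2.39, 3.01, 3.14, 3.14, 3.14].

### API

Orientations are given as a unit quaternion [w, x, y, z].
In Python, from cell import read_state, get_image, camera_model, finish_job gives the robot as it stands.
- The arm moves only by the tool step_arm, never from a script. Its argument "motion" is a list that holds one entry, the list of rows, each a list of 7 numbers: the shift along the tool's x, y, z in m, then the turn, a rotation vector about the tool's x, y, z in degrees, then the closure, from 0 (fully open) to 1 (shut). In form: [[[tx, ty, tz, ax, ay, az, jaw], ...]]. A call has 1 to 10 rows; each row shifts and turns the commanded pose from where the row before left it, along the tool's axes as they then stand; what a row does not reach is not made up. A row lasts 1/12 s, in which the tool goes at most 41.7 mm and 7.16 degrees, less where a joint would pass 70% of its speed; a pose out of reach is approached as far as the arm can. A call is refused whole if a number of a shift passes 0.0417 or a number of a turn 7.16, either way. A call with a gripper value outside its range is refused whole. The fingers move at their own pace and stop on an object; "squeeze" is the grip in N (left out, the last holds). Time passes only in rows, so rows that do not move let the fingers close. It gives the time, the measured TCP pose, the force, the opening and the grip force at its end, in the units of the state.
- read_state(): the state, without advancing time (a new reading comes with each control period).
- get_image(name): name is "side" or "top"; returns (picture, depth): 400x640x3 uint8, red, green, blue; 400x640 float32, mm along the optical axis (not along the pixel's ray), 0 where there is no reading.
- camera_model(name): a dict with "fov_y" (degrees; the focal length in pixels is half the picture's height over the tangent of half this angle, whatever the lens; pixels are square), "cx", "cy" (the principal point, pixels), "k1" (the pictures are not rectified: a ray, as slopes to the right and down, at radius r is drawn at 1 + k1 r^2 times it, then the intrinsics apply), "xyz" and "rotation" of the camera in the world. Camera axes: x right, y down, z forward; pixel columns grow to the right and rows downward; lengths in mm; the calibration is good to about 2 mm. A picture is of the moment at which its call begins. camera_model takes no time and is no camera call.
- finish_job(): hands the job in; it is judged then, once.
The state is a dict: "t": time; "q": joint angles; "dq": joint speeds; "effort": joint torques, N m; "position": TCP position; "ee_rot": TCP orientation; "force": force on the tool from outside, world axes, zero at the start; "ft_torque": the same for the moment, N m; "grip_width": opening from 0.0 (shut) to 1.0 (fully open); "grasp_force": force on a finger pad.
Only numpy, scipy, OpenCV 4.12 (cv2) and the standard library are available. Lean on these libraries where they do the work, as an engineer would, in place of code of your own. Each camera call takes 0.05 s, during which the arm holds its last target. There are 200 camera calls.

### The job

Swing the dust cover on the gear unit's sloping face right aside so that the measuring boss under it lies clear, then take the vibration probe out of its holder and put its spring tip on the middle of that boss, square to the sloping face, pressed gently so that the tip is pushed about half-way in. Keep it there in the gripper: the program finishes while still holding the probe on the boss. Do not press hard, and leave the tin, the jar and the wrench where they are.

Things in the scene. Friction and masses are not known exactly. Their poses are not given: they have to be found in the camera images.
- gearbox: Green gear unit, fixed. Foot 190 x 150 x 12 mm, housing 170 x 130 mm, 85 mm high; on it a 120 x 120 mm block whose flat top slopes 0.35 rad down to the unit's -x side: its middle is 120 mm above the bench, low edge 100, high edge 140. Shaft stub out 65 mm at +y. A brass plug 12 mm high (not to be used) is at the face's low +y corner. Origin: middle of underside; yaw within 0.45 rad.
- spot (a point): Centre of the top of the measuring boss: bare steel, round, 24 mm across, 4 mm high, with a fine punched ring and centre dot, on the sloping face; hidden under the cover at the start. z: outward normal of the sloping face (leans 0.35 rad to the unit's -x); x: up the slope; y: the unit's y. The cover's pivot lies 45 mm from it along +y.
- cover (a joint): Angle in rad of the dust cover, 0 to 1.75. At 0 (starts at 0 to 0.25) its arm points from the pivot along the spot's -y and its 36 mm disc covers the boss. Grows anticlockwise seen from above the face, the disc moving up the slope (spot's +x). Stays where left; about 1 N at the post moves it. The boss lies clear beyond about 1 rad.
- cover_pivot (a point): On the cover's turning axis, at the cover's upper surface, 10 mm above the sloping face (6 mm above the boss's top); a screw head there stands 3 mm higher. The cover is a 4 mm aluminium plate. Axes turn with it: z is the face's normal, -y points along the arm to the disc.
- cover_post (a point): Middle of the top of the grip post on the cover: a steel post 10 mm thick and 30 mm high standing on the disc's middle, 45 mm from the pivot. Same axes as cover_pivot.
- probe: Vibration probe, about 0.15 kg, upright in the holder. Origin: its tip when fully out; z along its length to the rear. Steel nose to 50 mm (18 mm thick), black collar 36 mm across at 50 to 56 mm resting on the holder's top, then a round black grip 24 mm thick from 56 to 130 mm (rear end). Origin starts 10 mm above the bench. Must rise 60 mm to leave the holder.
- probe_tip (a point): Very end of the round spring tip (6 mm thick, sticks 13 mm out of the nose when out); moves with it. Axes as the probe's.
- plunger (a joint): How far the spring tip is pushed into the probe, m: 0 fully out, 0.010 at its stop. Spring of 0.6 N per mm, so about 3 N at half-way (0.005).
- holder: Fixed grey block 75 x 75 x 60 mm with a vertical hole 25 mm wide through its middle in which the probe stands. Origin: middle of its underside.
- tin: Tin, 72 mm across, 85 mm high, loose, a bystander. Origin: middle of its underside.
- jar: Jar, 60 mm across, 75 mm high, loose, a bystander. Origin: middle of its underside.
- wrench: Steel wrench 180 mm long lying flat on the bench (origin at its middle), loose, a bystander.
Not all that is in view belongs to the job. There is more than one size of the probe; the job needs the middle-sized. What is shaped like the holder but turquoise is not meant.

How it is judged:
By the outcome, as a careful person would: the job done as asked, in the order asked, and still so for the second after the job is handed in, while the arm keeps its last pose, push and grip.
It also fails if it takes over 53 s, if anything falls off the work surface, if the arm or the gripper's body presses on something with over 40 N, if the wrist force passes 120 N, or if a joint passes its speed limit or range.

## Working session

There is one attempt and no reset: what is moved stays moved. The work goes in short steps, Python scripts to look and compute and a tool call to move; the robot and the scene stay as the last step left them, time stands still between calls to the robot, and variables do not carry over. Pictures are saved under pics/ and viewed, at most 10 in all, crops included, and the job is handed in when it is done.

Besides the shell and the picture viewer there is one more tool, called after ">>>" as a command line: name --argument value ..., lists and objects as JSON in quotes. step_arm: Moves the arm, as the interface text tells. Its arguments: {"type":"object","properties":{"motion":{"type":"array","items":{"type":"array","items":{"type":"array","items":{"type":"number"}}}},"squeeze":{"type":"number"}},"required":["motion"]}

```bash
mkdir -p pics; ls; python3 - <<'E'
from cell import *
import cv2,numpy as np
for n in("side","top"):
    p,d=get_image(n); cv2.imwrite(f"pics/{n}0.png",p[:,:,::-1]); np.savez(f"{n}0.npz",p=p,d=d); print(n,camera_model(n))
print(read_state())
E
```

```text
pics
side {'fov_y': 50.496743671364044, 'cx': 313.64033903793785, 'cy': 209.35709868786995, 'k1': -0.012208182927375522, 'xyz': array([ 500.06435509, -876.39981773,  652.76852788]), 'rotation': array([-0.49853928,  0.86642934, -0.0256767 ,  0.00997412])}
top {'fov_y': 51.30382845367263, 'cx': 322.7523065443248, 'cy': 195.85669909111516, 'k1': 0.013895270248492778, 'xyz': array([ 478.79400311,   17.66821677, 1050.54195527]), 'rotation': array([ 0.03113955, -0.6965116 ,  0.71617773, -0.03148602])}
{'t': 0.1, 'q': array([ 1.60211173e+00,  3.59292513e-01,  1.11589820e-02, -3.18846794e-04,
       -1.22409935e+00, -2.88118017e-01]), 'dq': array([-4.77303467e-05,  4.22280378e-04,  2.62366285e-03,  1.13975275e-03,
       -1.92169075e-04, -3.68510196e-04]), 'effort': array([ 1.37509596e-04, -5.84160447e+01,  2.93751454e+01,  7.01547682e+00,
        1.01305961e-02, -4.82365567e-05]), 'position': array([171.34689133, 652.46422721, 242.73291456]), 'ee_rot': array([ 7.32975114e-04,  9.91760653e-01, -1.28102572e-01, -3.37571498e-05]), 'force': array([-0.0884293 , -0.61828212,  0.17508089]), 'ft_torque': array([ 0.01473996, -0.00043072, -0.00743522]), 'grasp_force': 0.0, 'grip_width': 1.0029065625799776}
```

View pics/top0.png

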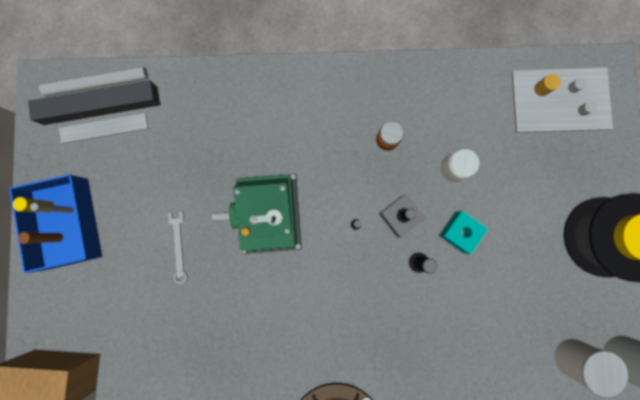

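View pics/side0.png

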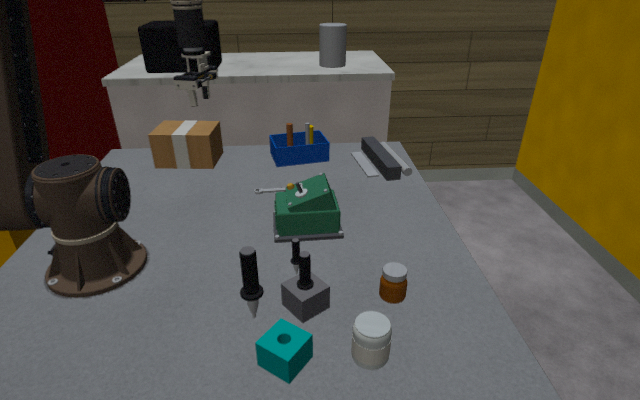

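The top view shows the gear unit at (265,213) with the cover pivot near (254,219) and the disc and post near (275,217). The grey holder with the middle probe is at (403,216). The tin/jar are at (462,165) and (390,135), the wrench is at (178,248), and the other probes are decoys.

```bash
cat > h.py <<'E'
import numpy as np,cv2
from cell import *
from scipy.spatial.transform import Rotation as R
def cam(n):
    m=camera_model(n); f=200/np.tan(np.radians(m["fov_y"]/2))
    K=np.array([[f,0,m["cx"]],[0,f,m["cy"]],[0,0,1]]); D=np.array([m["k1"],0,0,0,0])
    return K,D,R.from_quat(np.roll(m["rotation"],-1)),np.array(m["xyz"])
def rays(n,uv):
    K,D,r,c=cam(n); s=cv2.undistortPoints(np.array(uv,float).reshape(-1,1,2),K,D)[:,0]
    return c,r.apply(np.c_[s,np.ones(len(s))])
def onplane(n,uv,p0,nrm):
    c,d=rays(n,uv); return c+d*((np.array(p0)-c)@nrm/(d@nrm))[:,None]
def cloud(n,d):
    v,u=np.mgrid[:400,:640]; c,r=rays(n,np.c_[u.ravel(),v.ravel()])
    return (c+r*d.ravel()[:,None]).reshape(400,640,3)
def proj(n,X):
    K,D,r,c=cam(n); Y=r.inv().apply(np.atleast_2d(X)-c)
    return cv2.projectPoints(Y,np.zeros(3),np.zeros(3),K,D)[0][:,0]
def tri(uva,uvb,a="top",b="side"):
    c1,d1=rays(a,[uva]);c2,d2=rays(b,[uvb]);d1=d1[0];d2=d2[0]
    s=np.linalg.lstsq(np.c_[d1,-d2],c2-c1,rcond=None)[0]
    p,q=c1+s[0]*d1,c2+s[1]*d2; return (p+q)/2,np.linalg.norm(p-q)
E
python3 - <<'E'
from h import *
np.set_printoptions(precision=1,suppress=True)
for n in("top","side"):
    z=np.load(n+"0.npz");p,d=z["p"],z["d"];P=cloud(n,d)
    hsv=cv2.cvtColor(p,cv2.COLOR_RGB2HSV)
    g=cv2.inRange(hsv,(65,90,30),(82,255,255))>0
    g&=(d>0)
    Q=P[g]; s=(Q[:,2]>95)&(Q[:,2]<150)
    F=Q[s]
    # ransac-ish plane
    for _ in range(8):
        c=F.mean(0);nn=np.linalg.svd(F-c)[2][2];nn*=np.sign(nn[2]); e=(F-c)@nn; F=F[abs(e)<max(1.5,1.5*e.std())]
    print(n,g.sum(),len(F),"c",c,"n",nn.round(3),"tilt",np.arccos(nn[2]).round(3),"yaw",np.arctan2(-nn[1],-nn[0]).round(3),e.std(), "bench z",np.median(P[300:330,200:300,2]))
    # things above face
    H=(P-c)@nn; m=(H>25)&(H<45)&(np.linalg.norm(P-c,axis=2)<90)&(d>0)
    vv,uu=np.where(m); print("post px",len(uu),uu.mean() if len(uu) else 0,vv.mean() if len(uu) else 0,P[m].mean(0) if len(uu) else 0)
    # dark probe
    hold=(P[...,2]>54)&(P[...,2]<66)&(d>0)&(P[...,1]<-90)&(P[...,1]>-220)&(P[...,0]>380)&(P[...,0]<620)
    print("holder top",hold.sum(),P[hold].mean(0))
    pr=(P[...,2]>130)&(P[...,2]<150)&(d>0)&(P[...,1]<-40)&(P[...,1]>-300)&(P[...,0]>300)&(P[...,0]<620)
    k,l,st,cc=cv2.connectedComponentsWithStats(pr.astype(np.uint8))
    for i in range(1,k):
        if st[i,4]>10: print("probe tops",st[i],cc[i],P[l==i].mean(0))
t=cv2.imread("pics/top0.png")[165:265,205:305];s=cv2.imread("pics/side0.png")[165:265,260:360]
cv2.imwrite("pics/crop0.png",np.hstack([cv2.resize(x,(400,400),interpolation=cv2.INTER_CUBIC) for x in(t,s)]))
E
```

```text
top 3608 1399 c [538.2 153.2 121.8] n [-0.3 -0.   0.9] tilt 0.352 yaw 0.054 0.8117810439686515 bench z -0.5531605716395234
post px 24 272.375 219.91666666666666 [509.7 126.3 150.3]
holder top 813 [ 516.  -171.1   59.9]
probe tops [404 208  12  11 100] [409.6 213.2] [ 516.3 -172.4  140.3]
probe tops [417 257   9  14  32] [419.8 262.6] [ 409.  -189.5  139.9]
side 2943 521 c [534.8 143.6 120.6] n [-0.3 -0.   0.9] tilt 0.348 yaw 0.068 0.7219526592980592 bench z -0.489700953715726
post px 26 297.46153846153845 185.07692307692307 [507.6 122.6 146.8]
holder top 709 [ 513.2 -184.4   59.4]
probe tops [299 251  11  11 104] [304. 256.] [ 514.1 -179.1  138.1]
probe tops [240 260  17  15 134] [248.7 268.1] [ 405.4 -214.7  140.3]
```

View pics/crop0.png

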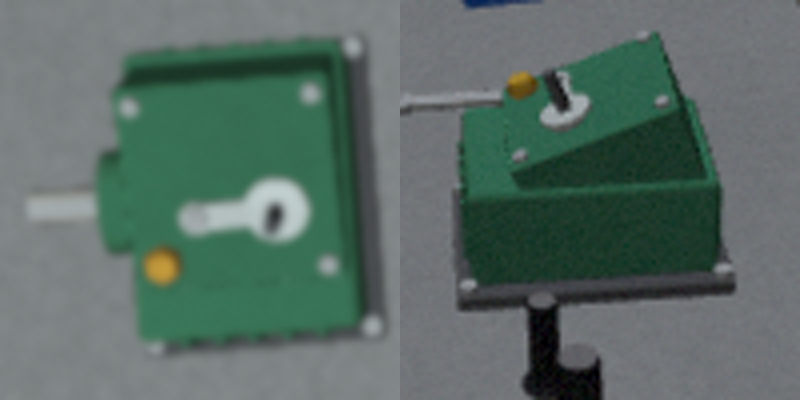

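The crop shows the pivot screw at top-view px (254,219.3), the disc at (274.5,217.3), and the dark post leaning down-left. The corner screws are at crop (129,108), (310,93) and (328,265), and the brass plug is at the low +y corner.

```bash
python3 - <<'E'
from h import *
np.set_printoptions(precision=1,suppress=True)
c=np.array([538.2,153.2,121.8]);
o=np.array([205,165])-.375
px=lambda a:[np.array(a)/4+o]
for yaw in (0.06,):
    n=R.from_euler('ZY',[yaw,-.35]).apply([0,0,1]);A=R.from_euler('ZY',[yaw,-.35])
    f=lambda a,h:onplane("top",px(a),c+n*h,n)[0]
    s1,s2,s3=[f(a,2) for a in((129,108),(310,93),(328,265))]
    print("screws",s1,s2,s3,"yaw",np.arctan2(*((s2-s1)[:2]*[-1,1]))%np.pi, np.arctan2(-(s2-s1)[0],(s2-s1)[1]),(A.inv().apply(s1-s2)),A.inv().apply(s2-s3),"face mid",(s1+s3)/2)
    pv=f((196,217),13);di=f((277,211),10)
    print("piv",pv,"disc",di,"rel in face",A.inv().apply(di-pv))
    fa=A.inv().apply(pv-(s1+s3)/2);print("pivot rel to face mid",fa)
    P1=onplane("top",px((354,46)),[0,0,14],np.array([0,0,1.]))[0];P2=onplane("top",px((373,326)),[0,0,14],np.array([0,0,1.]))[0]
    print("foot bolts",P1,P2,"yaw",np.arctan2((P1-P2)[1],(P1-P2)[0]))
# post top by triangulation: top px, side px
for n in("top","side"):
    z=np.load(n+"0.npz");p=z["p"]; hsv=cv2.cvtColor(p,cv2.COLOR_RGB2HSV)
    x0,y0=(262,205) if n=="top" else (290,178)
    print(n,"\n",p[y0:y0+24,x0:x0+26].max(2))
E
```

```text
screws [574.4 204.7 138.3] [580.  105.1 138.1] [485.6 100.1 103.6] yaw 0.055614972778429195 -3.085977680811364 [ 0.5 99.8 -0. ] [100.6  -0.7   0. ] face mid [530.  152.4 120.9]
piv [513.9 170.5 127.2] disc [516.1 126.  123.8] rel in face [ -1.6 -44.5  -3. ]
pivot rel to face mid [-11.9  19.1  11. ]
foot bolts [622.6  88.8  14. ] [447.9  80.8  14. ] yaw 0.04572368447295469
top 
 [[110 110 111 111 110 110 109 109 109 109 109 110 110 110 109 109 108 108
  108 108 108 108 109 109 110 105]
 [110 111 111 111 110 110 109 109 108 109 109 109 110 110 110 110 108 108
  108 108 108 109 110 111 110 106]
 [109 110 110 110 110 110 109 109 109 110 110 110 110 110 111 110 109 108
  108 108 109 109 111 110 111 108]
 [109 109 110 110 110 111 110 111 112 114 116 117 116 115 113 111 110 109
  109 109 110 110 111 111 111 108]
 [110 110 110 109 110 110 113 120 127 134 140 141 139 137 133 125 116 112
  110 110 109 110 110 112 111 108]
 [111 110 110 109 110 114 126 142 156 167 174 175 174 173 167 155 138 123
  113 110 110 110 111 111 111 109]
 [112 110 110 110 114 127 150 171 184 193 197 198 198 197 194 185
[... 3821 characters left out ...]
81  95 101
   98  95  96  97  97 101  96  98]
 [ 99  98 101 101 100  91 102 109 124 113  94  91  87  76  83  99  95 103
   98  97  97  97  99  99 101  99]
 [101 101 101 100 100 103  96  94  86  86  79  82  91  96 100  99  99 100
  102  95  98  99 100  98  91  78]
 [ 98 103  99  99  99 102  99  98 102  93  90  96  99 100  99 100 101 102
  100  98  99  90  84  73  62  52]
 [102 100  98 103 101 100  99  99 100 100  98 101 101 101  98 100  97 103
   96  88  80  64  53  54  52  54]
 [ 99 102  97  99  99 102  98  98 103 102 102  97 100 102  98 101  88  85
   72  59  49  55  55  54  52  55]
 [101 101 103 100  97 101 103 100  99  98 101 101  99  95  86  76  63  55
   55  52  52  53  52  49  53  56]]
```

```bash
cat >> h.py <<'E'
np.set_printoptions(precision=4,suppress=True)
YAW=.055
FACE=R.from_euler('ZY',[YAW,-.35])          # columns: up-slope, unit y, normal
N=FACE.apply([0,0,1])
TILT=FACE*R.from_euler('x',np.pi)           # tool z=-N, x up slope, y=-unit y
DOWN=R.from_euler('z',YAW)*R.from_euler('x',np.pi)
def rows(pos,rot,p0=None,r0=None):
    """equal rows (shift m, turn deg) from the given or measured pose to pos(mm),rot"""
    s=read_state(); p0=s["position"] if p0 is None else p0
    r0=R.from_quat(np.roll(s["ee_rot"],-1)) if r0 is None else r0
    w=(r0.inv()*rot).as_rotvec(); d=r0.inv().apply(np.array(pos)-p0)/1000
    n=int(max(1,np.ceil(np.abs(d).max()/.036),np.ceil(np.degrees(np.abs(w).max())/7)))
    while 1:
        S=sum(R.from_rotvec(w*k/n).as_matrix() for k in range(n)); t=np.linalg.solve(S,d)
        if np.abs(t).max()<.0415: break
        n+=1
    print(n,"rows:",t.round(4),np.degrees(w/n).round(3)); return n
E
python3 - <<'E'
from h import *
top=np.array([516.1,126,123.8])+30*N; t=top-6*N
print("post top",top,"target",t); rows(t+70*N,TILT); rows(t,TILT,t+70*N,TILT)
P=cloud("top",np.load("top0.npz")["d"])
for b in((350,218,362,230),(412,250,440,275),(384,195,425,236),(445,148,482,182)): Q=P[b[1]:b[3],b[0]:b[2]].reshape(-1,3);print(Q[Q[:,2]>np.percentile(Q[:,2],90)].mean(0))
E
```

```text
post top [505.8286 125.4345 151.9812] target [507.8829 125.5476 146.3449]
13 rows: [0.028  0.0378 0.0066] [ 0.247  1.53  -1.359]
2 rows: [ 0.    -0.     0.035] [0. 0. 0.]
[494.929  -49.7488 227.2548]
[ 409.2786 -191.4792  214.1501]
[ 514.6763 -165.225   144.2086]
[ 629.1965 -309.0393  110.22  ]
```

```bash
sed -i 's/np.abs(d).max()\/.036/np.linalg.norm(d)\/.036/; s/np.abs(t).max()<.0415/np.linalg.norm(t)<.038/' h.py; python3 - <<'E'
from h import *
t=np.array([507.9,125.5,146.3]); rows(t+70*N,TILT)
P=cloud("top",np.load("top0.npz")["d"]); S=cloud("side",np.load("side0.npz")["d"])
for X,b in((P,(350,218,362,230)),(P,(412,250,440,275)),(S,(287,235,303,265)),(S,(238,244,260,300))):
    Q=X[b[1]:b[3],b[0]:b[2]].reshape(-1,3);Q=Q[Q[:,2]>20]; print(len(Q),Q[np.argsort(Q[:,2])][::max(1,len(Q)//6)].tolist())
E
```

```text
18 rows: [0.0201 0.0274 0.0049] [ 0.178  1.105 -0.982]
100 [[488.2970671408098, -62.4970914597489, 37.49755116578092], [490.5295132584985, -67.06805776577293, 41.80077965309272], [500.6417675868342, -47.90777637626755, 44.49636858716269], [490.1732810414175, -58.943795903546786, 83.42224978150523], [496.82552614335214, -58.03249659155742, 97.94435513283861], [498.8158609622233, -67.09522739750386, 99.53398312501292], [501.36395019784567, -55.65521929576984, 101.24593376607311]]
415 [[389.37212892353153, -189.0521568773111, 69.6854321745949], [423.5526723985055, -214.90995823240434, 75.58871365189214], [399.5080859167981, -187.4658506178148, 110.40459723666879], [421.6187218446328, -199.88770554856228, 155.03166518825128], [408.2371776295254, -200.84172282437993, 173.72306780441124], [410.33505883506086, -204.60306622009426, 175.6772475378117], [478.79400311343204, 17.66821676826933, 1050.5419552718438]]
253 [[501.67289032813414, -71.98217999081612, 36.14513252874667], [490.28191260164164, -67.62822228116602, 48.15663314477683], [500.20894059037335, -68.47355722742952, 65.74512253312832], [498.29048173293904, -68.61290588074553, 80.23590497564464], [503.39019590801973, -67.41363823678603, 96.06243089366103], [509.6932477577603, -185.42890958023247, 127.77544593482719], [500.06435508977063, -876.3998177273535, 652.7685278772564]]
901 [[420.01883653080654, -218.12035949377866, 65.88919156566192], [390.3469986345797, -212.22701423257047, 78.27329628756809], [390.6420959662298, -213.12077976995045, 102.462034874285], [403.05132776859676, -218.48891128500725, 126.43936275552471], [403.120481864457, -219.07658474202935, 148.96601112885548], [399.1037730928349, -216.17807439549972, 170.84040613968517], [500.06435508977063, -876.3998177273535, 652.7685278772564]]
```

>>> step_arm --motion '[[[0.0201,0.0274,0.0049,0.178,1.105,-0.982,0],[0.0201,0.0274,0.0049,0.178,1.105,-0.982,0],[0.0201,0.0274,0.0049,0.178,1.105,-0.982,0],[0.0201,0.0274,0.0049,0.178,1.105,-0.982,0],[0.0201,0.0274,0.0049,0.178,1.105,-0.982,0],[0.0201,0.0274,0.0049,0.178,1.105,-0.982,0],[0.0201,0.0274,0.0049,0.178,1.105,-0.982,0],[0.0201,0.0274,0.0049,0.178,1.105,-0.982,0],[0.0201,0.0274,0.0049,0.178,1.105,-0.982,0],[0.0201,0.0274,0.0049,0.178,1.105,-0.982,0]]]'

```text
t: 0.93
position: [323.8, 345.8, 209.4]
ee_rot: [-0.003, 0.994, -0.042, 0.098]
force: [0.6, 0.6, 0.1]
grip_width: 1.0
grasp_force: 0.0
```

>>> step_arm --motion '[[[0.0201,0.0274,0.0049,0.178,1.105,-0.982,0],[0.0201,0.0274,0.0049,0.178,1.105,-0.982,0],[0.0201,0.0274,0.0049,0.178,1.105,-0.982,0],[0.0201,0.0274,0.0049,0.178,1.105,-0.982,0],[0.0201,0.0274,0.0049,0.178,1.105,-0.982,0],[0.0201,0.0274,0.0049,0.178,1.105,-0.982,0],[0.0201,0.0274,0.0049,0.178,1.105,-0.982,0],[0.0201,0.0274,0.0049,0.178,1.105,-0.982,0],[0,0,0,0,0,0,0.4],[0,0,0,0,0,0,0.4]]]'

```text
t: 1.77
position: [483.9, 122.6, 211.2]
ee_rot: [-0.005, 0.984, 0.025, 0.174]
force: [0.2, 0.5, 1.0]
grip_width: 0.902
grasp_force: 0.0
```

```bash
python3 - <<'E'
from h import *
t=np.array([507.9,125.5,146.3]); rows(t+70*N,TILT); rows(t,TILT)
s=read_state(); print(s["position"],s["force"],s["grip_width"],s["q"])
for n in("side","top"):
    p,d=get_image(n); np.savez(n+"1.npz",p=p,d=d)
    b=(200,100,360,240) if n=="side" else (200,140,360,280)
    if n=="side": cv2.imwrite("pics/side1.png",cv2.resize(p[b[1]:b[3],b[0]:b[2],::-1],None,fx=4,fy=4,interpolation=cv2.INTER_CUBIC))
E
```

```text
1 rows: [ 0.0004 -0.0015 -0.0008] [ 0.026  0.018 -0.251]
2 rows: [ 0.0002 -0.0008  0.0346] [ 0.013  0.009 -0.126]
[483.8899 122.6439 211.1569] [0.1831 0.5049 0.9557] 0.9021666173591979 [ 0.7965 -0.1079 -0.821   0.4017 -0.6344  0.5261]
```

View pics/side1.png

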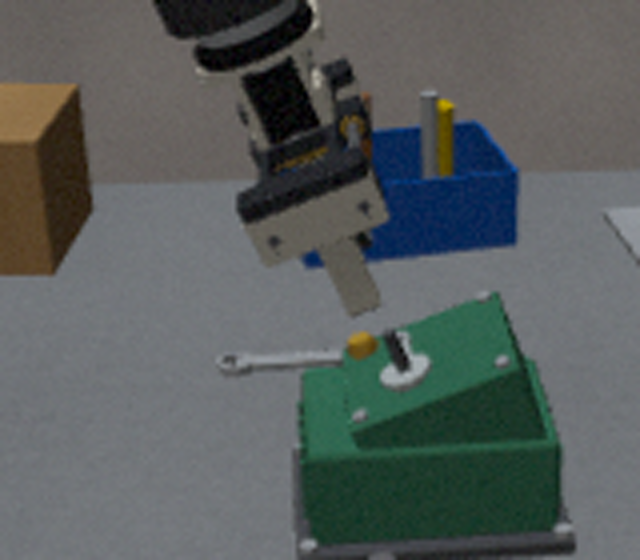

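The side crop shows the near finger tip at crop (365,312), pointing along the normal at the dark post, whose top is at crop (392,333). I'll check the alignment by projection.

```bash
python3 - <<'E'
from h import *
top=np.array([505.8,125.4,152]); print("post top pred",proj("side",top),proj("top",top), "seen side",200+392/4,100+333/4)
s=read_state();r=R.from_quat(np.roll(s["ee_rot"],-1))
X=s["position"]+r.apply([[x,y,17] for x in(-9.5,9.5) for y in(40,49)]); print(X,proj("side",X),"seen tip corners",200+np.array([355,380])/4,100+np.array([314,303])/4)
print(proj("side",[[516.1,126,123.8],[513.9,170.5,127.2]]),"seen disc",200+405/4,100+370/4)
# disc centroid/angle in side view
E
```

```text
post top pred [[296.6901 182.8448]] [[272.7141 221.6719]] seen side 298.0 183.25
[[482.5613  84.6442 192.0766]
 [483.0488  75.6574 192.0648]
 [500.3841  85.6025 198.5903]
 [500.8716  76.6158 198.5785]] [[287.2676 176.0821]
 [287.4669 177.6503]
 [294.3092 173.3351]
 [294.5606 174.8856]] seen tip corners [288.75 295.  ] [178.5  175.75]
[[300.8444 192.0839]
 [299.5593 183.4873]] seen disc 301.25 192.5
```

>>> step_arm --motion '[[[0.001,-0.0015,0.017,0,0,-0.25,0.4],[0,0,0.017,0,0,0,0.4],[0,0,0.017,0,0,0,0.4],[0,0,0.0175,0,0,0,0.4],[0,0,0,0,0,0,1],[0,0,0,0,0,0,1],[0,0,0,0,0,0,1],[0,0,0,0,0,0,1],[0,0,0,0,0,0,1],[0,0,0,0,0,0,1]]]' --squeeze 12

```text
t: 2.7
position: [508.1, 128.3, 148.4]
ee_rot: [-0.006, 0.984, 0.029, 0.175]
force: [0.7, -0.3, -0.4]
grip_width: 0.209
grasp_force: 0.0
```

```bash
python3 - <<'E'
from h import *
s=read_state(); print(s["position"],s["force"],s["grip_width"],s["grasp_force"])
r=R.from_quat(np.roll(s["ee_rot"],-1)); print((r.inv()*TILT).as_rotvec(), "err tool",r.inv().apply([507.9,125.5,146.3]-s["position"]))
a=0.03
g=lambda th:45*np.array([np.sin(th),np.cos(th),0]) # tool x=up slope, tool y=-unit y
k=np.linspace(a,1.5,19)
print((np.diff([g(t) for t in k],axis=0)/1000).round(4).tolist())
E
```

```text
[508.1077 128.3201 148.4421] [ 0.656  -0.2692 -0.3685] 0.20880413487260355 0.0
[-0.0025 -0.0016  0.0041] err tool [-1.0894  2.8047  1.8792]
[[0.0037, -0.0003, 0.0], [0.0036, -0.0006, 0.0], [0.0036, -0.0009, 0.0], [0.0035, -0.0011, 0.0], [0.0034, -0.0014, 0.0], [0.0033, -0.0017, 0.0], [0.0031, -0.002, 0.0], [0.0029, -0.0022, 0.0], [0.0028, -0.0024, 0.0], [0.0025, -0.0027, 0.0], [0.0023, -0.0028, 0.0], [0.0021, -0.003, 0.0], [0.0018, -0.0032, 0.0], [0.0016, -0.0033, 0.0], [0.0013, -0.0034, 0.0], [0.001, -0.0035, 0.0], [0.0007, -0.0036, 0.0], [0.0004, -0.0037, 0.0]]
```

>>> step_arm --motion '[[[-0.001,0.0028,0.0015,0,0,0.2,1],[0,0,0,0,0,0,1],[0,0,0,0,0,0,1],[0,0,0,0,0,0,1]]]'

```text
t: 3.03
position: [508.4, 126.3, 146.7]
ee_rot: [-0.007, 0.984, 0.028, 0.175]
force: [-3.5, 5.2, 3.6]
grip_width: 0.111
grasp_force: 12.0
```

>>> step_arm --motion '[[[0.0037,-0.0003,0,0,0,0,1],[0.0036,-0.0006,0,0,0,0,1],[0.0036,-0.0009,0,0,0,0,1],[0.0035,-0.0011,0,0,0,0,1],[0.0034,-0.0014,0,0,0,0,1],[0.0033,-0.0017,0,0,0,0,1]]]'

```text
t: 3.53
position: [527.3, 133.5, 153.4]
ee_rot: [-0.007, 0.984, 0.028, 0.175]
force: [-12.5, 8.8, 4.0]
grip_width: 0.109
grasp_force: 12.0
```

>>> step_arm --motion '[[[0.0023,-0.0033,0,0,0,0,1],[0.0029,-0.0022,0,0,0,0,1],[0.0028,-0.0024,0,0,0,0,1]]]'

```text
t: 3.78
position: [534.0, 139.2, 156.1]
ee_rot: [-0.005, 0.984, 0.027, 0.174]
force: [-2.0, -6.3, 6.7]
grip_width: 0.11
grasp_force: 12.0
```

```bash
python3 - <<'E'
from h import *
s=read_state(); f=s["force"]; print("unit-face force",FACE.inv().apply(f), "TCP rel pivot(face axes)",FACE.inv().apply(s["position"]-np.array([513.9,170.5,127.2])))
for n in("side","top"):
    p,d=get_image(n); np.savez(n+"2.npz",p=p,d=d)
    b=(250,150,350,250) if n=="side" else (210,165,310,265)
    globals()[n]=cv2.resize(p[b[1]:b[3],b[0]:b[2],::-1],None,fx=4,fy=4,interpolation=cv2.INTER_CUBIC)
cv2.imwrite("pics/c2.png",np.hstack([top,side]))
E
```

```text
unit-face force [ 0.0532 -6.1706  7.1222] TCP rel pivot(face axes) [ 27.1415 -32.4039  20.8707]
```

View pics/c2.png

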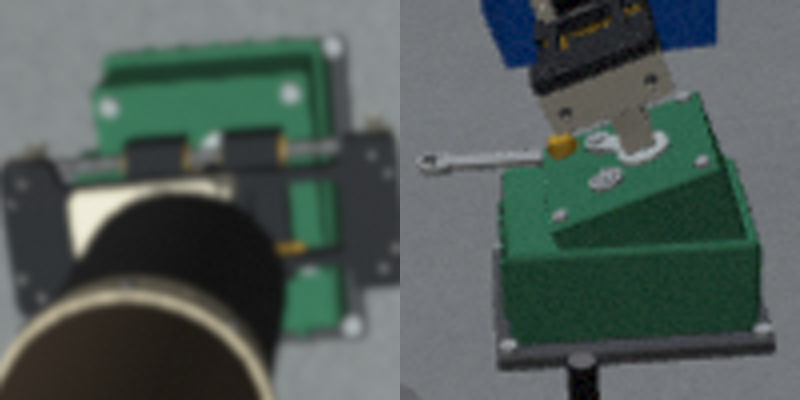

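The side crop shows the cover swung about 0.7 rad with the boss coming clear at side px (301,195). I'll carry on.

>>> step_arm --motion '[[[0.003,-0.002,0,0,0,0,1],[0.0025,-0.0027,0,0,0,0,1],[0.0023,-0.0028,0,0,0,0,1],[0.0021,-0.003,0,0,0,0,1]]]'

```text
t: 4.22
position: [543.0, 150.2, 159.7]
ee_rot: [-0.005, 0.984, 0.027, 0.174]
force: [1.2, -5.6, 4.7]
grip_width: 0.109
grasp_force: 12.0
```

>>> step_arm --motion '[[[0.0018,-0.0032,0,0,0,0,1],[0.0016,-0.0033,0,0,0,0,1],[0.0013,-0.0034,0,0,0,0,1]]]'

```text
t: 4.47
position: [547.4, 160.6, 161.6]
ee_rot: [-0.005, 0.984, 0.027, 0.175]
force: [4.6, -4.6, 4.2]
grip_width: 0.105
grasp_force: 12.0
```

>>> step_arm --motion '[[[0.001,-0.0035,0,0,0,0,1],[0.0007,-0.0036,0,0,0,0,1],[0.0004,-0.0037,0,0,0,0,1],[0,0,0,0,0,0,1]]]'

```text
t: 4.8
position: [548.6, 172.4, 162.2]
ee_rot: [-0.005, 0.984, 0.027, 0.175]
force: [1.6, -2.6, 5.3]
grip_width: 0.109
grasp_force: 12.0
```

```bash
python3 - <<'E'
from h import *
s=read_state(); f=s["force"]; v=FACE.inv().apply(s["position"]-np.array([513.9,170.5,127.2])); print("face force",FACE.inv().apply(f),v,np.arctan2(v[0],-v[1]),np.hypot(*v[:2]))
E
```

```text
face force [ 3.2202 -2.6782  4.4736] [44.6654  0.017  20.9314] 1.5711778447644307 44.66543218032192
```

>>> step_arm --motion '[[[0,0,0,0,0,0,0.5],[0,0,0,0,0,0,0.5],[0,0,0,0,0,0,0.4],[0,0,0,0,0,0,0.4],[0,0,-0.02,0,0,0,0.4],[0,0,-0.03,0,0,0,0],[0,0,-0.03,0,0,0,0],[0,0,-0.03,0,0,0,0]]]'

```text
t: 5.47
position: [509.5, 170.0, 265.4]
ee_rot: [-0.005, 0.984, 0.028, 0.173]
force: [-0.2, 0.1, 0.6]
grip_width: 0.65
grasp_force: 0.0
```

```bash
python3 - <<'E'
from h import *
Z=np.array([0,0,1.])
for n,box in(("top",(395,200,425,230)),("side",(290,240,320,300))):
    z=np.load(n+"0.npz");p,d=z["p"],z["d"];P=cloud(n,d)
    m=np.zeros(d.shape,bool);m[box[1]:box[3],box[0]:box[2]]=1
    t=m&(abs(P[...,2]-140)<3)&(d>0); v,u=np.where(t)
    print(n,"rear",t.sum(),u.mean(),v.mean(),u.min(),u.max(),v.min(),v.max(),onplane(n,[[u.mean(),v.mean()]],[0,0,140],Z))
    h=(abs(P[...,2]-60)<3)&(d>0)&(abs(P[...,0]-515)<70)&(abs(P[...,1]+175)<60)
    q=np.where(h); hull=cv2.minAreaRect(P[h][:,:2].astype(np.float32)); print("holder top rect",hull)
s=read_state();print(s["position"])
rows([515,-175,230],DOWN)
E
```

```text
top rear 80 409.725 213.2125 405 415 208 218 [[ 516.3044 -172.8229  140.    ]]
holder top rect ((516.6268920898438, -173.58274841308594), (74.873779296875, 75.64198303222656), 36.11751937866211)
side rear 70 303.98571428571427 254.5 299 309 251 258 [[ 514.2715 -176.7669  140.    ]]
holder top rect ((514.3494873046875, -174.90869140625), (76.91205596923828, 77.42017364501953), 36.042057037353516)
[509.5294 169.9568 265.3569]
10 rows: [-0.002   0.0345  0.0032] [-0.005 -1.998  0.005]
```

>>> step_arm --motion '[[[-0.002,0.0345,0.0032,0,-2,0,0],[-0.002,0.0345,0.0032,0,-2,0,0],[-0.002,0.0345,0.0032,0,-2,0,0],[-0.002,0.0345,0.0032,0,-2,0,0],[-0.002,0.0345,0.0032,0,-2,0,0],[-0.002,0.0345,0.0032,0,-2,0,0],[-0.002,0.0345,0.0032,0,-2,0,0],[-0.002,0.0345,0.0032,0,-2,0,0],[-0.002,0.0345,0.0032,0,-2,0,0],[-0.002,0.0345,0.0032,0,-2,0,0]]]'

```text
t: 6.3
position: [516.1, -176.7, 229.1]
ee_rot: [-0.001, 1.0, 0.028, -0.0]
force: [1.5, 0.9, 0.2]
grip_width: 0.995
grasp_force: 0.0
```

>>> step_arm --motion '[[[0,0,0,0,0,0,0],[0,0,0,0,0,0,0],[0,0,0,0,0,0,0]]]'

```text
t: 6.55
position: [516.1, -175.1, 228.8]
ee_rot: [-0.001, 1.0, 0.027, 0.0]
force: [-0.2, 0.6, -0.2]
grip_width: 1.0
grasp_force: 0.0
```

```bash
python3 - <<'E'
from h import *
s=read_state();print(s["position"],s["grip_width"],s["q"]);rows([515.3,-174,230],DOWN)
# boss now clear: crops
b={"side":(275,170,325,220),"top":(240,190,300,240)}; o=[]
for n in("top","side"):
    p,d=get_image(n); np.savez(n+"3.npz",p=p,d=d); x=b[n]
    o.append(cv2.resize(p[x[1]:x[3],x[0]:x[2],::-1],None,fx=8,fy=8,interpolation=cv2.INTER_CUBIC))
cv2.imwrite("pics/c3.png",cv2.resize(np.hstack(o),None,fx=.9,fy=.9))
E
```

```text
[ 516.0639 -175.1271  228.7723] 1.0002396335115666 [ 0.0316  0.156  -0.2973 -0.0015 -1.1171  1.5947]
1 rows: [-0.0007 -0.0012 -0.0012] [-0.075 -0.024 -0.01 ]
```

View pics/c3.png

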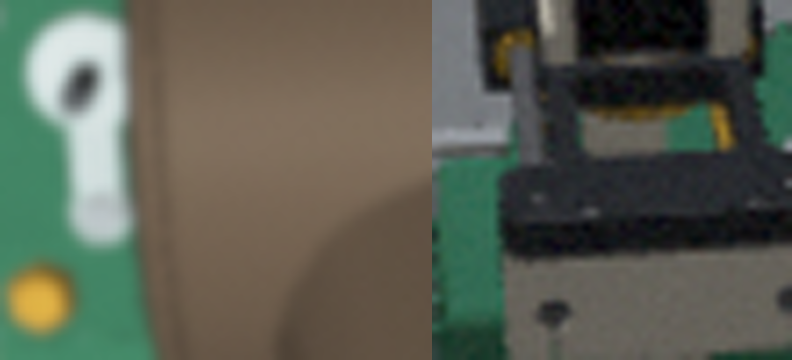

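The cover is fully aside, with the disc up-slope of the pivot. The arm hides the boss, so I'll measure it later. Now the probe.

>>> step_arm --motion '[[[-0.0007,-0.0012,0.02,0,0,0,0],[0,0,0.025,0,0,0,0],[0,0,0.025,0,0,0,0],[0,0,0.025,0,0,0,0],[0,0,0.0255,0,0,0,0],[0,0,0,0,0,0,1],[0,0,0,0,0,0,1],[0,0,0,0,0,0,1],[0,0,0,0,0,0,1],[0,0,0,0,0,0,1]]]' --squeeze 30

```text
t: 7.48
position: [516.8, -173.6, 110.7]
ee_rot: [-0.0, 1.0, 0.028, 0.002]
force: [0.2, 0.6, 0.5]
grip_width: 0.686
grasp_force: 0.0
```

>>> step_arm --motion '[[[0,0,0,0,0,0,1],[0,0,0,0,0,0,1],[0,0,0,0,0,0,1],[0,0,0,0,0,0,1],[0,0,0,0,0,0,1]]]'

```text
t: 7.9
position: [515.7, -173.8, 108.9]
ee_rot: [-0.001, 1.0, 0.028, 0.001]
force: [-0.2, 0.5, 0.3]
grip_width: 0.301
grasp_force: 0.0
```

>>> step_arm --motion '[[[0,0,0,0,0,0,1],[0,0,0,0,0,0,1],[0,0,0,0,0,0,1]]]'

```text
t: 8.15
position: [515.7, -173.8, 108.9]
ee_rot: [-0.0, 1.0, 0.028, 0.001]
force: [-0.6, -0.4, 1.2]
grip_width: 0.269
grasp_force: 30.0
```

>>> step_arm --motion '[[[0,0,-0.015,0,0,0,1],[0,0,-0.02,0,0,0,1],[0,0,-0.025,0,0,0,1],[0,0,-0.03,0,0,0,1],[0,0,-0.03,0,0,0,1],[0,0,-0.03,0,0,0,1],[0,0,0,0,0,0,1],[0,0,0,0,0,0,1],[0,0,0,0,0,0,1]]]'

```text
t: 8.9
position: [514.9, -173.6, 258.0]
ee_rot: [-0.001, 1.0, 0.028, 0.0]
force: [0.3, 0.3, -2.3]
grip_width: 0.27
grasp_force: 30.0
```

```bash
python3 - <<'E'
from h import *
s=read_state();print(s["position"],s["grip_width"],s["grasp_force"],s["force"])
n="side";p,d=get_image(n); np.savez(n+"4.npz",p=p,d=d)
tip=s["position"]+[0,0,-98]; print(proj("side",[tip,tip+[0,0,56],s["position"]]))
x=(240,110,360,230)
cv2.imwrite("pics/c4.png",cv2.resize(p[x[1]:x[3],x[0]:x[2],::-1],None,fx=5,fy=5,interpolation=cv2.INTER_CUBIC))
E
```

```text
[ 514.9104 -173.6306  257.9576] 0.2703854239070706 29.997229278087616 [ 0.3381  0.2722 -2.2905]
[[304.0522 245.5417]
 [303.4862 221.953 ]
 [303.0362 203.1777]]
```

View pics/c4.png

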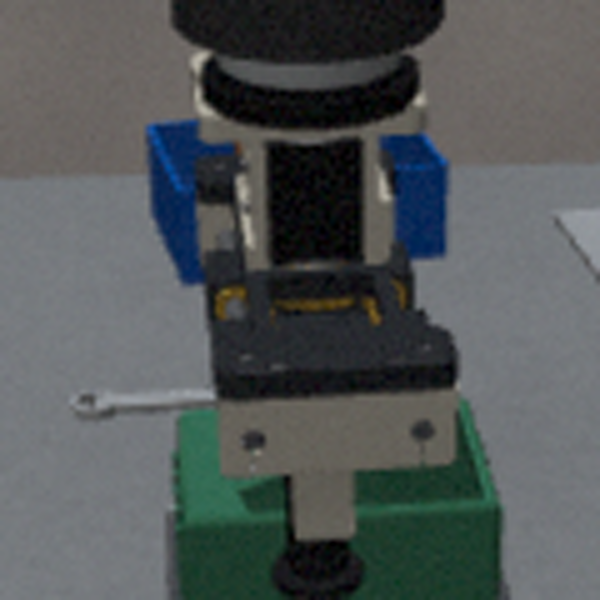

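Probe held: the black collar sits below the finger at crop (318,575). Next I move aside for a clear view of the boss.

>>> step_arm --motion '[[[0,0.0375,0,0,0,0,1],[0,0.0375,0,0,0,0,1],[0,0.0375,0,0,0,0,1],[0,0.0375,0,0,0,0,1],[0,0,0,0,0,0,1]]]'

```text
t: 9.37
position: [523.0, -328.5, 255.9]
ee_rot: [-0.001, 1.0, 0.026, -0.002]
force: [1.1, 0.7, -1.5]
grip_width: 0.272
grasp_force: 30.0
```

```bash
python3 - <<'E'
from h import *
b={"side":(265,165,345,225),"top":(235,180,315,240)}; o=[]
for n in("top","side"):
    p,d=get_image(n); np.savez(n+"5.npz",p=p,d=d); x=b[n]
    o.append(cv2.resize(p[x[1]:x[3],x[0]:x[2],::-1],None,fx=5,fy=5,interpolation=cv2.INTER_CUBIC))
cv2.imwrite("pics/c5.png",np.hstack(o))
piv=np.array([513.9,170.5,127.2]); bo=piv-9*N+FACE.apply([0,-45,0]); print(bo,proj("top",bo),proj("side",bo))
E
```

```text
[519.4552 125.7377 118.7456] [[274.2501 215.9597]] [[302.1453 193.7602]]
```

View pics/c5.png

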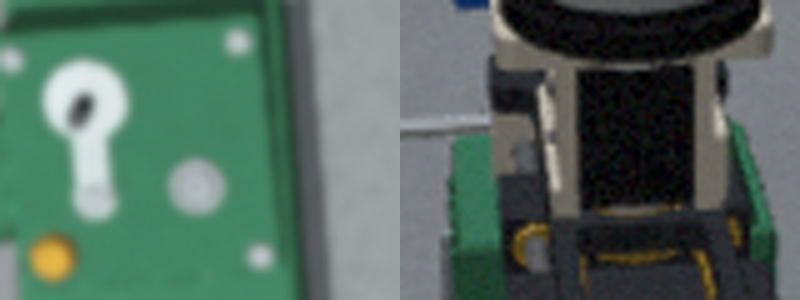

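The top crop shows the boss in full view at crop (197,186), which is px (274.3,217.0), with the cover right aside. Next, its centroid in both views.

```bash
python3 - <<'E'
from h import *
from scipy import ndimage as nd
c=[]
for f,n,x0 in(("top5","top",(274,217)),("side2","side",(301,195))):
    p=np.load(f+".npz")["p"]; s=cv2.cvtColor(p,cv2.COLOR_RGB2HSV)[...,1].astype(float)
    w=np.clip(1-s/np.percentile(s[x0[1]-12:x0[1]+12,x0[0]-12:x0[0]+12],85),0,1)*(s<110)
    m=np.zeros(s.shape);r=9 if n=="top" else 7
    yy,xx=np.mgrid[:400,:640]; u,v=x0
    lab,k=nd.label(w>.4); m=lab==lab[v,u]; m=nd.binary_dilation(m,iterations=1)
    ww=w*m; u,v=(ww*xx).sum()/ww.sum(),(ww*yy).sum()/ww.sum(); c.append((u,v)); print(n,m.sum(),u,v,onplane(n,[(u,v)],[519.5,125.7,118.7],N))
print("tri",tri(*c))
print("face mid from tri? boss in face coords", FACE.inv().apply(tri(*c)[0]-np.array([530,152.4,119])))
E
```

```text
top 146 273.96159689399053 216.7939736664416 [[517.6384 126.4973 118.0375]]
side 66 301.21243597721514 194.341008089608 [[516.8999 124.5227 117.7287]]
tri (array([517.3166, 126.6606, 116.6032]), np.float64(0.7623311277063343))
face mid from tri? boss in face coords [-14.0474 -25.0032   2.5762]
```

```bash
cat >> h.py <<'E'
BOSS=np.array([517.4,125.8,118.0]); L=98.9
E
python3 - <<'E'
from h import *
s=read_state();print(s["position"]);print(BOSS+(L+40)*N);rows(BOSS+(L+40)*N,TILT)
E
```

```text
[ 522.8282 -324.8934  256.0478]
[469.8435 123.1818 248.4789]
13 rows: [-0.0023 -0.0346  0.0003] [-0.01   1.555 -0.011]
```

>>> step_arm --motion '[[[-0.0023,-0.0346,0.0003,0,1.555,0,1],[-0.0023,-0.0346,0.0003,0,1.555,0,1],[-0.0023,-0.0346,0.0003,0,1.555,0,1],[-0.0023,-0.0346,0.0003,0,1.555,0,1],[-0.0023,-0.0346,0.0003,0,1.555,0,1],[-0.0023,-0.0346,0.0003,0,1.555,0,1],[-0.0023,-0.0346,0.0003,0,1.555,0,1],[-0.0023,-0.0346,0.0003,0,1.555,0,1],[-0.0023,-0.0346,0.0003,0,1.555,0,1],[-0.0023,-0.0346,0.0003,0,1.555,0,1]]]'

```text
t: 10.3
position: [480.8, 22.6, 252.7]
ee_rot: [-0.005, 0.99, 0.028, 0.136]
force: [0.8, -0.0, -2.6]
grip_width: 0.273
grasp_force: 30.0
```

>>> step_arm --motion '[[[-0.0023,-0.0346,0.0003,0,1.555,0,1],[-0.0023,-0.0346,0.0003,0,1.555,0,1],[-0.0023,-0.0346,0.0003,0,1.555,0,1],[0,0,0,0,0,0,1],[0,0,0,0,0,0,1],[0,0,0,0,0,0,1],[0,0,0,0,0,0,1]]]'

```text
t: 10.88
position: [469.8, 123.3, 250.1]
ee_rot: [-0.005, 0.984, 0.027, 0.176]
force: [0.4, -0.7, -1.2]
grip_width: 0.27
grasp_force: 30.0
```

```bash
python3 - <<'E'
from h import *
s=read_state();print(s["position"],"F face",FACE.inv().apply(s["force"]));rows(BOSS+(L+25)*N,TILT)
r=R.from_quat(np.roll(s["ee_rot"],-1)); zt=r.apply([0,0,1]); print("square err deg",np.degrees(np.arccos(-zt@N)))
X=[s["position"]+zt*a for a in(L,L-13,L-50,L-56)]; print(proj("side",X),proj("top",X))
p,d=get_image("side"); np.savez("side6.npz",p=p,d=d)
cv2.imwrite("pics/c6.png",cv2.resize(p[135:225,250:350,::-1],None,fx=6,fy=6,interpolation=cv2.INTER_CUBIC))
E
```

```text
[469.7673 123.3403 250.1182] F face [-0.0679 -0.7328 -1.2805]
1 rows: [-0.0005  0.0002  0.0166] [-0.06  -0.176  0.017]
square err deg 0.18608178911782752
[[295.9131 181.0674]
 [294.0597 176.9731]
 [288.6633 165.0523]
 [287.7709 163.0809]] [[272.4657 222.4893]
 [271.9257 224.4721]
 [270.3006 230.4387]
 [270.0239 231.4542]]
```

View pics/c6.png

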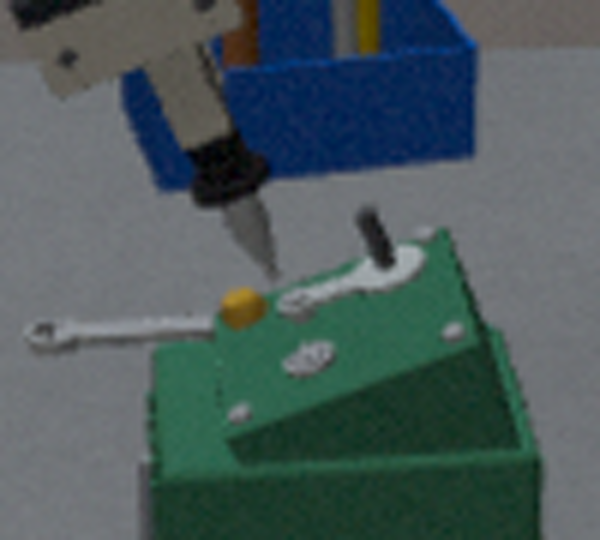

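The tip is at px (295.7,180.8) against a predicted (295.9,181.1), so hand and camera agree. The boss is at about (301.3,194.5). I'll refine it from this unobstructed view.

```bash
python3 - <<'E'
from h import *
from scipy import ndimage as nd
p=np.load("side6.npz")["p"]; s=cv2.cvtColor(cv2.GaussianBlur(p,(0,0),.7),cv2.COLOR_RGB2HSV)[...,1].astype(float)
yy,xx=np.mgrid[:400,:640]
lab,k=nd.label(s<75); m=nd.binary_fill_holes(lab==lab[194,301]); v,u=np.where(m); print(m.sum(),u.min(),u.max(),v.min(),v.max(),u.mean(),v.mean(),onplane("side",[(u.mean(),v.mean())],BOSS,N))
print(proj("side",BOSS),proj("side",BOSS-4*N))
print(cv2.fitEllipse(np.c_[u,v][:, None].astype(np.float32)) if 0 else "")
st=read_state(); r=R.from_quat(np.roll(st["ee_rot"],-1)); print("gap",((st["position"]+r.apply([0,0,L]))-BOSS)@N); rows(BOSS+(L+6)*N,TILT)
E
```

```text
40 297 305 192 197 301.0 194.5 [[516.312  123.9653 117.5666]]
[[301.383  194.0206]] [[301.9249 195.2275]]

gap 41.62503576877529
1 rows: [-0.0009 -0.0001  0.0356] [-0.047 -0.193 -0.03 ]
```

>>> step_arm --motion '[[[-0.0009,0,0.012,0,-0.19,0,1],[0,0,0.012,0,0,0,1],[0,0,0.009,0,0,0,1],[0,0,0,0,0,0,1],[0,0,0,0,0,0,1],[0,0,0,0,0,0,1],[0,0,0,0,0,0,1]]]'

```text
t: 11.52
position: [480.9, 124.3, 219.9]
ee_rot: [-0.006, 0.984, 0.027, 0.175]
force: [0.5, 0.5, -1.3]
grip_width: 0.274
grasp_force: 30.0
```

```bash
cat > chk.py <<'E'
from h import *
s=read_state(); r=R.from_quat(np.roll(s["ee_rot"],-1)); tip=s["position"]+r.apply([0,0,L])
print("t",s["t"],"gap/lateral (upslope,y,n)",FACE.inv().apply(tip-BOSS),"F",FACE.inv().apply(s["force"]),"sq",np.degrees((r.inv()*TILT).as_rotvec()),s["grip_width"])
E
python3 chk.py
```

```text
t 11.5167 gap/lateral (upslope,y,n) [0.7976 0.6491 9.3761] F [ 0.0325  0.4492 -1.4167] sq [-0.0935 -0.0842 -0.0235] 0.27412521209037444
```

>>> step_arm --motion '[[[-0.0008,0.0007,0.003,0,0,0,1],[0,0,0.003,0,0,0,1],[0,0,0,0,0,0,1],[0,0,0,0,0,0,1],[0,0,0,0,0,0,1]]]'

```text
t: 11.93
position: [481.9, 123.9, 213.3]
ee_rot: [-0.005, 0.984, 0.028, 0.174]
force: [0.4, 0.2, -2.0]
grip_width: 0.267
grasp_force: 30.0
```

```bash
python3 chk.py
```

```text
t 11.9333 gap/lateral (upslope,y,n) [-0.6151  0.1833  2.7978] F [-0.3205  0.1396 -1.9863] sq [-0.073  -0.0354  0.0402] 0.26675646207492876
```

>>> step_arm --motion '[[[0,0,0.002,0,0,0,1],[0,0,0,0,0,0,1],[0,0,0,0,0,0,1],[0,0,0,0,0,0,1]]]'

```text
t: 12.27
position: [482.6, 123.9, 211.4]
ee_rot: [-0.005, 0.984, 0.027, 0.174]
force: [-0.3, -0.1, -1.8]
grip_width: 0.268
grasp_force: 30.0
```

```bash
python3 chk.py
```

```text
t 12.2667 gap/lateral (upslope,y,n) [-0.5989  0.1639  0.7847] F [-0.9455 -0.0494 -1.5673] sq [-0.0739 -0.0362  0.0353] 0.2675630990090591
```

>>> step_arm --motion '[[[0,0,0.002,0,0,0,1],[0,0,0,0,0,0,1],[0,0,0,0,0,0,1],[0,0,0,0,0,0,1]]]'

```text
t: 12.6
position: [483.4, 124.0, 209.6]
ee_rot: [-0.005, 0.984, 0.027, 0.174]
force: [-0.8, -0.3, -0.8]
grip_width: 0.27
grasp_force: 30.0
```

```bash
python3 chk.py
```

```text
t 12.6 gap/lateral (upslope,y,n) [-0.4903  0.1697 -1.1683] F [-0.9909 -0.2642 -0.469 ] sq [-0.0758 -0.0445  0.0327] 0.2704236151542642
```

>>> step_arm --motion '[[[0,0,0.001,0,0,0,1],[0,0,0,0,0,0,1],[0,0,0,0,0,0,1],[0,0,0,0,0,0,1]]]'

```text
t: 12.93
position: [483.7, 124.0, 208.7]
ee_rot: [-0.005, 0.984, 0.027, 0.174]
force: [-0.6, -0.1, -0.0]
grip_width: 0.269
grasp_force: 30.0
```

```bash
python3 chk.py
```

```text
t 12.9333 gap/lateral (upslope,y,n) [-0.5371  0.1664 -2.1611] F [-0.539  -0.0841  0.1718] sq [-0.0775 -0.0431  0.0304] 0.2693627780877015
```

>>> step_arm --motion '[[[0,0,0.001,0,0,0,1],[0,0,0,0,0,0,1],[0,0,0,0,0,0,1],[0,0,0,0,0,0,1]]]'

```text
t: 13.27
position: [484.0, 124.0, 207.7]
ee_rot: [-0.005, 0.984, 0.027, 0.174]
force: [-0.6, 1.1, 0.3]
grip_width: 0.266
grasp_force: 30.0
```

```bash
python3 chk.py; python3 - <<'E'
from h import *
f=[]
for i in range(6):
    p,d=get_image("side"); f.append(FACE.inv().apply(read_state()["force"]))
print(np.mean(f,0),np.std(f,0)); np.savez("side7.npz",p=p,d=d)
cv2.imwrite("pics/c7.png",cv2.resize(p[155:215,265:345,::-1],None,fx=10,fy=10,interpolation=cv2.INTER_CUBIC))
E
```

```text
t 13.2667 gap/lateral (upslope,y,n) [-0.544   0.1909 -3.1853] F [-0.4143  1.0979  0.4706] sq [-0.0787 -0.0422  0.0314] 0.2658033438929736
[-0.6353  0.222   0.8402] [0.384  0.4813 0.3023]
```

View pics/c7.png

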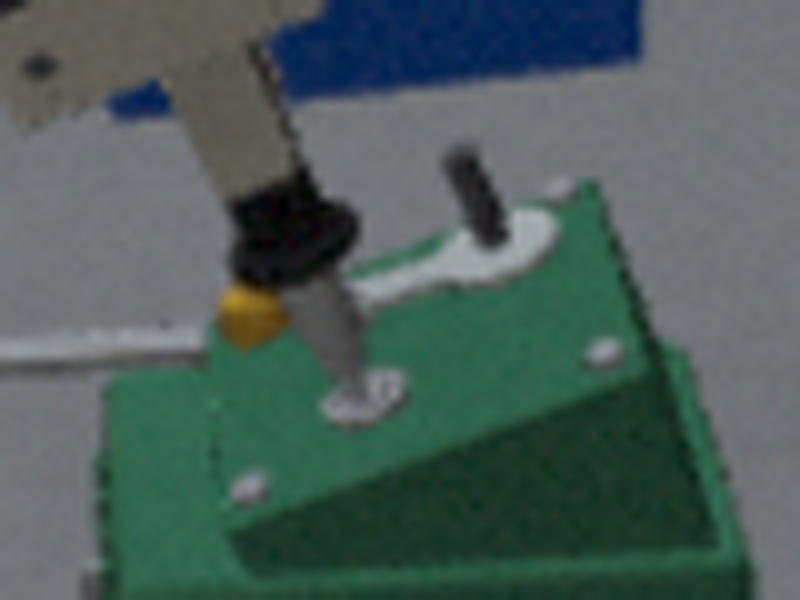

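The last crop shows the tip on the boss near crop (357,398), with the boss centre near (366,395). It may sit slightly down-slope, so I'll check the pixel values.

```bash
python3 - <<'E'
from h import *
p=np.load("side7.npz")["p"]; q=np.load("side6.npz")["p"]
print("now R"); print("     ",np.arange(292,310))
for v in range(184,200): print(v,p[v,292:310,0])
print("before R")
for v in range(189,200): print(v,q[v,292:310,0])
st=read_state(); r=R.from_quat(np.roll(st["ee_rot"],-1)); zt=r.apply([0,0,1])
for a in(0,5,8,13,18,23,30): print(a,proj("side",st["position"]+zt*(L-a)))
print(proj("side",BOSS))
print("mm per px upslope/y",[(proj("side",BOSS+5*FACE.apply(e))-proj("side",BOSS))/5 for e in np.eye(3)])
E
```

```text
now R
      [292 293 294 295 296 297 298 299 300 301 302 303 304 305 306 307 308 309]
184 [ 67  76  85  83  79  78  70  59  97 128 147 135 124  93  88  75  68  50]
185 [106  76  78  81  79  82  71  67  83 112  97  89  79  68  53  49  44  44]
186 [93 73 78 83 82 77 72 64 59 84 77 49 46 44 48 46 47 48]
187 [92 80 73 80 83 78 76 66 51 64 59 41 44 51 45 48 47 45]
188 [80 55 57 75 83 80 76 68 63 58 49 44 48 49 50 47 48 48]
189 [51 48 45 56 76 79 78 75 68 50 45 51 49 50 50 50 46 45]
190 [46 46 48 48 62 74 78 71 64 52 45 47 45 43 44 41 47 43]
191 [54 45 47 48 44 75 78 74 71 61 66 67 62 53 46 44 47 47]
192 [ 47  52  47  49  46  51  69  79  76  86 122 121 124  83  52  41  46  45]
193 [ 48  48  43  48  40  50  58  85  82  96 136 110 126  87  56  48  46  46]
194 [ 46  50  45  40  47  62 102  93  87  90 130 106 133  70  52  48  45  48]
195 [ 48  48  45  47  49 113 114 123 108 107 111 117  72  57  49  43  45  48]
196 [ 43  50  48  47  48  88 131 126 120 119 109  78  57  54  48  45  51  47]
197 [52 47 48 51 47 50 68 91 73 79 64 54 48 47 52 44 52 47]
198 [41 50 50 46 47 50 51 52 51 43 45 47 48 49 4
[... 432 characters left out ...]
5  45  49  63  98 121 124 108 131 109 133  71  47  48  45  46]
195 [ 47  47  45  47  49 109 115 122 127 110 108 113  70  51  51  40  48  42]
196 [ 45  45  52  44  45  89 131 123 118 117 107  78  58  49  45  41  46  44]
197 [46 50 50 45 47 50 62 89 79 78 61 54 48 48 49 44 47 47]
198 [45 49 40 51 50 47 48 52 44 48 45 45 52 48 47 45 48 45]
199 [47 50 45 47 51 49 48 42 44 48 52 47 47 44 46 46 46 50]
0 [[301.6114 195.0252]]
5 [[300.9319 193.5168]]
8 [[300.5227 192.6086]]
13 [[299.8384 191.0894]]
18 [[299.151  189.5635]]
23 [[298.4605 188.0308]]
30 [[297.4887 185.8735]]
[[301.383  194.0206]]
mm per px upslope/y [array([[ 0.347 , -0.1338]]), array([[-0.0314, -0.1742]]), array([[-0.136 , -0.3029]])]
```

The pixel differences put the tip about 1.5 mm down-slope and a little to −y of the middle. I'll lift 6 mm, shift, take the force baseline and press again. The contact fit puts half-way at gap ≈ −4.05.

>>> step_arm --motion '[[[0,0,-0.006,0,0,0,1],[0.0015,-0.0008,0,-0.08,-0.04,0,1],[0,0,0,0,0,0,1],[0,0,0,0,0,0,1],[0,0,0,0,0,0,1]]]'

```text
t: 13.98
position: [483.2, 124.6, 213.6]
ee_rot: [-0.005, 0.984, 0.027, 0.174]
force: [-0.6, -0.3, -1.4]
grip_width: 0.268
grasp_force: 30.0
```

```bash
cat >> chk.py <<'E'
f=[]
for i in range(10):
    p,d=get_image("side"); f.append(FACE.inv().apply(read_state()["force"]))
print("mean F",np.mean(f,0))
E
python3 chk.py
```

```text
t 13.9833 gap/lateral (upslope,y,n) [0.5908 0.6879 2.6517] F [-1.0429 -0.2236 -1.1243] sq [0.0167 0.0225 0.0294] 0.2681590119389221
mean F [-0.7464  0.076  -1.7336]
```

>>> step_arm --motion '[[[0.0003,0,0.0017,0,0,0,1],[0,0,0.002,0,0,0,1],[0,0,0.002,0,0,0,1],[0,0,0.001,0,0,0,1],[0,0,0,0,0,0,1],[0,0,0,0,0,0,1],[0,0,0,0,0,0,1],[0,0,0,0,0,0,1]]]'

```text
t: 15.15
position: [486.0, 125.0, 207.8]
ee_rot: [-0.005, 0.984, 0.027, 0.174]
force: [-0.8, 0.8, 1.6]
grip_width: 0.264
grasp_force: 30.0
```

```bash
cat >> chk.py <<'E'
q=np.load("side6.npz")["p"]; print("darkening"); print((q[190:198,296:306].astype(int)-p[190:198,296:306])[...,0])
E
python3 chk.py
```

```text
t 15.15 gap/lateral (upslope,y,n) [ 1.32    0.9212 -3.7623] F [-0.2034  0.8818  1.7366] sq [-0.0065 -0.0155  0.0352] 0.2637240866267911
mean F [-0.3387  0.2736  1.2827]
darkening
[[ -3 -28 -28 -31 -28 -18  -5  -2   1  -5]
 [  4   6 -21 -30 -16  -8   1  -2  -3   0]
 [ -5  -2  -8 -27  24  29   6  -3   1   2]
 [ -4  -6  -4  -2  44  57  41   4  -3   1]
 [  0   4  -1  -1  13   1  17   7  -1  -2]
 [  2  -3   3  -1   0  -1   0  -2   5  -1]
 [ -4   0  -2   0   0   0  -1  -3   0   3]
 [  0  -1  -4   1   0   1  -3   8   1  -3]]
```

```bash
python3 chk.py | head -2; python3 -c "
from cell import *
print(finish_job())"
```

```text
t 15.65 gap/lateral (upslope,y,n) [ 1.2147  0.8643 -3.8675] F [0.7854 1.2945 1.2132] sq [-0.0004 -0.0051  0.0332] 0.2741832101845677
mean F [0.1124 0.4566 1.2698]
the job is handed in; nothing more can be done
None
```

I handed the job in at about 16 s with the cover swung about 1.5 rad aside. The gripper holds the probe square on the boss, pressed with about 3 N (tip about 5 mm in) and within about 1 mm of the middle by the camera; the result was not reported back.

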